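Lock the lint filter drawer with its cam

TASK

Push the white lint filter drawer gently all the way in against its rubber seal, then turn the orange knob clockwise until the curved slot of the cam has drawn the drawer's steel stud snug: clearly tight by feel, but without straining the stud. Let go and leave everything else where it stands.

Things in the scene. Friction and masses are not known exactly. Their poses are not given: they have to be found in the camera images.
- holder: White plastic drawer holder fixed on the tray: base 245 x 150 x 6 mm, 46 mm high side walls, bridge to 51 mm. Origin under its base (4 mm above the worktop); +x is the way the drawer goes in, z up. Cam axis at x = 70, y = 0 mm. Rubber seal strips on the front ends of the side walls face -x at x = -64 to -56 mm (the rubber's thickness differs from start to start and is not measured).
- drawer: White lint filter drawer, loose, 0.3 kg, in the holder, pulled out 20 to 45 mm. Origin: middle of the lower edge of the REAR face of its front panel; +x is the way in. Panel 8 mm thick, 124 mm wide, 44 mm high; box behind it 80 x 90 mm, 34 mm high. It is home when the panel's rear face presses on the seal. It slides with about 1 N; the seal yields 1 mm per 8 N; over 25 N is too much.
- drawer_front (a point): Centre of the front (-x) face of the drawer's front panel, 22 mm above the panel's lower edge: the place to push, with shut fingertips, along the drawer's +x. Axes as the drawer's.
- stud (a point): Headed steel stud standing upright on the tongue behind the drawer box, 104 mm along +x from the drawer's origin: neck 8 mm in diameter, round head 16 mm in diameter whose top is 33.5 mm above the drawer's underside. This point: on the neck, level with the cam plate. Axes as the drawer's.
- cam_axis (a point): Point on the cam's upright axis, 70 mm above the holder's underside, in the grip bar of the orange knob: the point to grip from above. Fixed to the holder, does not turn. The bar is 44 mm long and 16 mm thick, from 20 mm below to 16 mm above this point; it lies along the holder's x axis when cam reads 0.
- cam (a joint): Angle of knob and cam plate, rad, growing clockwise seen from above; stops at 0 (open) and 2.9. The bar lies along the holder's x axis turned clockwise by this angle. Starts at 0 to 0.25. From about 0.5 on the slot's wall goes behind the stud and draws it in 6 mm per rad. It bites somewhere from 1.0 to 2.3 (depends on the unseen seal) and is snug 0.2 to 0.4 later, best 0.3. It stays where it is left.
- cam_plate: Aluminium cam plate under the knob, turning with it, 10 mm thick, 45 mm in radius, with the curved slot. Origin on the axis, level with the holder's underside. Its pull on the stud is to end at 8 to 28 N; beyond that the stud strains. Slowly turned it resists with 0.08 N m loose, 0.2 to 0.28 at 8 N, 0.35 to 0.45 at 28 N. After a brisk stop friction hides part: it then pushes back with only about pull x 6 mm.
- green_tub: Closed green tub, 94 mm in diameter, 63 mm high, on the tray; leave it. Origin under its centre.
- peg_dish: Blue ceramic dish of wooden pegs, 94 mm in diameter, 40 mm high, on the tray; leave it. Origin under its centre.
- lint_roller: Chrome lint roller handle lying on the tray, 147 mm long, 24 mm thick; leave it. Origin under its middle, x along it.
- scoop_cup: Blue plastic measuring cup, 60 mm in diameter, 45 mm high, on the tray; leave it. Origin under its centre.
- softener: Blue bottle with a white cap, 76 mm in diameter, 210 mm high, to the right of the tray; leave it. Origin under its centre.
- scrub_brush: Brush lying to the left of the tray; leave it. Origin on its underside.
- stain_jar: Amber glass jar, 68 mm in diameter, 90 mm high, to the left of the tray; leave it. Origin under its centre.

How it is judged (in metres and radians):
On the way:
1. the drawer is pushed home (stud within 31.5 mm of the cam's axis) while the cam is still open (below 0.6 rad) (horizontal distance between stud and cam_axis below 0.0315 m and value of joint cam below 0.6 rad), for 0.1 s.
At the end, for the whole second after the job is handed in: the drawer sits level and at rest in its holder, the stud is caught in the cam's slot within 30.5 mm of the cam's axis, the cam is turned beyond 0.9 rad and by itself pulls on the stud with 8 to 28 N (contact force between drawer and cam_plate between 8 and 28 N and horizontal distance between stud and cam_axis below 0.0305 m and value of joint cam above 0.9 rad and angle between drawer's own z axis and vertical below 0.06 rad and linear speed of drawer below 0.01 m/s); the robot touches nothing.
It fails at once if the cam pulls or presses on the stud with more than 28 N (contact force between drawer and cam_plate above 28 N).
It fails at once if the robot presses on the drawer with more than 25 N (contact force between any of the arm, the fingers and drawer above 25 N).
It fails at once if a bystander is moved by more than 25 mm (distance of any of green_tub, peg_dish, lint_roller, scoop_cup, softener, scrub_brush, stain_jar from where it was at the start of the episode above 0.025 m).
It fails at once if a standing bystander is tipped (angle between any of green_tub, peg_dish, scoop_cup, softener, stain_jar's own z axis and vertical above 0.5 rad).
It also fails if it takes over 72 s, if anything falls off the work surface, if the arm or the gripper's body presses on something with over 40 N, if the wrist force passes 120 N, or if a joint passes its speed limit or range.

ROBOT

A 6-joint arm with a two-finger parallel gripper is mounted at the origin on the work surface. World frame = base frame: x ahead of the robot, y to its left, z up, the work surface at z = 0. Lengths are in mm, angles in rad, forces in N, time in s.
With the tool pointing down it reaches from about 300 to 850 mm from the base axis. Payload 5.4 kg.
Tool frame: the origin (TCP) lies midway between the tips of the shut fingers; the grasp point (between the pads) lies 19 mm behind it; z points along the fingers, y is the line along which they close (so a half turn about z gives the same grasp; the last joint's range is limited). The gripper opens to 85 mm and grips with 20 to 120 N. Pads are 22 mm wide; open, the fingers measure 114 mm over their backs; the gripper's body (76 mm by 85 mm) begins 54 mm behind the grasp point. The pads swing forward as they close: fully open they stand 13 mm farther back than shut.
Start: joints at [-1.547, 0.158, 1.597, -0, 1.386, -0.21], TCP at [133.191, -559.345, 231.299] pointing down, gripper open.
Joint ranges: [-2.91, 2.91], [-0.94, 2.29], [0.18, 2.7], [-1.29, 4.43], [0.17, 2.64], [-3, 3]. Speed limits (rad/s): [2.57, 2.57, 3.14, 3.14, 3.14, 3.14].

INTERFACE

Orientations are given as a 3x3 rotation matrix whose columns are the frame's x, y, z axes.
In Python, from cell import r, optics gives the robot as it stands.
- The arm moves only by the tool jog_arm, never from a script. Its arguments are lists of equal length, an entry for each row: "xyz": the shift along the world's x, y, z in m, a list of three; "delta_rot": the turn, a rotation vector about the world's x, y, z in degrees, a list of three; "fingers": the finger opening in m, from 0 to 0.0854. In form: {"xyz": [[x, y, z], ...], "delta_rot": [[rx, ry, rz], ...], "fingers": [fingers, ...]}. A call has 1 to 20 rows; each row is the pose to reach, as a shift and turn from the pose commanded when the call began; what a row does not reach only later rows make up. A row lasts 1/12 s, in which the tool goes at most 41.7 mm and 7.16 degrees, less where a joint would pass 70% of its speed; a pose out of reach is approached as far as the arm can. A call with a gripper value outside its range is refused whole. The fingers move at their own pace and stop on an object; the grip force is fixed at half the most. Time passes only in rows, so rows that repeat a pose let the fingers close. It gives the time, the measured TCP pose, the force, the opening and the grip force at its end, in the units of the state.
- r.read_state(): the state, without advancing time (a new reading comes with each control period).
- optics.read_camera(name): name is "scene" or "top" or "wrist"; returns the picture (400x640x3 uint8, red, green, blue); there is no depth.
- optics.camera_model(name): a dict with "mtx" (3x3 intrinsics, pixels), "k1" (the pictures are not rectified: a ray, as slopes to the right and down, at radius r is drawn at 1 + k1 r^2 times it, then the intrinsics apply), "world_from_camera" (4x4, takes a point from camera to world coordinates). Camera axes: x right, y up, looking along -z (the intrinsics and any distortion apply to the point x, -y, -z); pixel columns grow to the right and rows downward; lengths in mm; the calibration is good to about 2 mm. A picture is of the moment at which its call begins: read the wrist's pose just before it. camera_model takes no time and is no camera call; for the wrist camera it gives the pose at the moment of the call.
- r.sign_off(): hands the job in; it is judged then, once.
The state is a dict: "t": time; "joints": joint angles; "qd": joint speeds; "effort": joint torques, N m; "tcp_pos": TCP position; "eef_rot": TCP orientation; "contact_force": force on the tool from outside, world axes, zero at the start; "ft_torque": the same for the moment, N m; "width": finger opening in mm; "gripper_force": force on a finger pad.
Only numpy, scipy, OpenCV 4.12 (cv2) and the standard library are available. Lean on these libraries where they do the work, as an engineer would, in place of code of your own. Each camera call takes 0.05 s, during which the arm holds its last target. There are 200 camera calls.

## Working session

There is one attempt and no reset: what is moved stays moved. The work goes in short steps, Python scripts to look and compute and a tool call to move; the robot and the scene stay as the last step left them, time stands still between calls to the robot, and variables do not carry over. Pictures are saved under pics/ and viewed, at most 10 in all, crops included, and the job is handed in when it is done.

Besides the shell and the picture viewer there is one more tool, called after "Call:" as name(argument=value, ...) on one line, values as JSON. jog_arm: Moves the arm, as the interface text tells. Its arguments: {"type":"object","properties":{"xyz":{"type":"array"},"delta_rot":{"type":"array"},"fingers":{"type":"array"}},"required":["xyz","delta_rot","fingers"]}

```bash
mkdir -p pics; ls
python3 - <<'E'
from cell import r, optics
import cv2, numpy as np
print(r.read_state())
a=optics.read_camera("scene");b=optics.read_camera("top")
np.save('s.npy',a);np.save('t.npy',b)
cv2.imwrite('pics/s.png',a[:,:,::-1]);cv2.imwrite('pics/t.png',b[:,:,::-1])
np.set_printoptions(suppress=True,precision=4)
for n in("scene","top","wrist"):print(n,optics.camera_model(n))
E
```

```text
pics
{'t': 0.0, 'joints': array([-1.54710604e+00,  1.59081320e-01,  1.59825866e+00,  3.67903762e-05,
        1.38619137e+00, -2.10094513e-01]), 'qd': array([ 0.00121969, -0.00027009, -0.00028296,  0.00191119, -0.00038083,
        0.00067831]), 'effort': array([ 7.42958910e-04, -3.95997155e+01, -3.31431484e+01, -1.82663866e-04,
        8.50233453e-03,  1.00304567e-05]), 'tcp_pos': array([ 133.18384361, -558.7380766 ,  230.28553725]), 'eef_rot': array([[ 9.72798149e-01,  2.31654401e-01, -9.76870819e-06],
       [ 2.31653984e-01, -9.72796316e-01,  1.93900265e-03],
       [ 4.39675535e-04, -1.88852115e-03, -9.99998120e-01]]), 'contact_force': array([ 0.15444376, -0.07771272, -0.29497263]), 'ft_torque': array([-0.04797816,  0.03279418, -0.00220625]), 'gripper_force': 0.0, 'width': 85.63383939785443}
scene {'mtx': array([[435.7668,   0.    , 320.8495],
       [  0.    , 435.7668, 205.3374],
       [  0.    ,   0.    ,   1.    ]]), 'k1': -0.09442080018338453, 'world_from_camera': array([[  -0.5618,   -0.6796,    0.4718, 1126.3127],
       [   0.8273,   -0.4607,    0.3214,  386.6449],
      
[... 192 characters left out ...]
       [  0.    ,   0.    ,   1.    ]]), 'k1': -0.03352911313662358, 'world_from_camera': array([[  -0.0189,    0.9983,   -0.055 ,  498.8625],
       [  -0.9998,   -0.0195,   -0.0108,  -24.6295],
       [  -0.0119,    0.0547,    0.9984, 1448.7321],
       [   0.    ,    0.    ,    0.    ,    1.    ]])}
wrist {'mtx': array([[324.8634,   0.    , 315.7411],
       [  0.    , 324.8634, 198.0048],
       [  0.    ,   0.    ,   1.    ]]), 'k1': -0.058459240713987476, 'world_from_camera': array([[   0.2329,    0.9347,    0.2686,  200.771 ],
       [  -0.9725,    0.2242,    0.0631, -542.6145],
       [  -0.0013,   -0.2759,    0.9612,  373.6027],
       [   0.    ,    0.    ,    0.    ,    1.    ]])}
```

View pics/t.png

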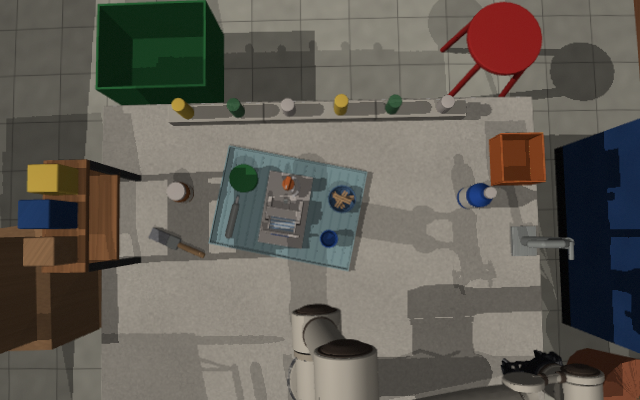

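View pics/s.png

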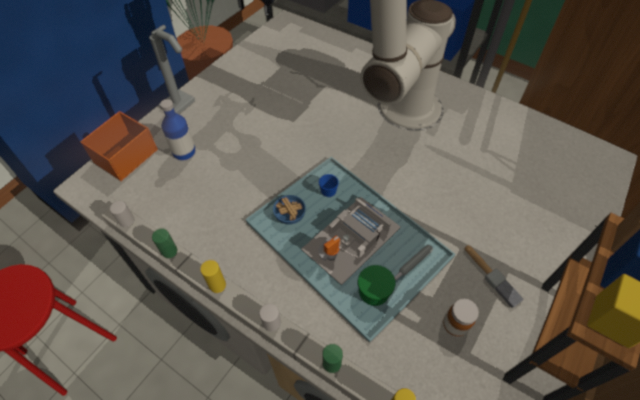

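The top view shows the orange knob at about (289,184). The drawer's front is near (284,235), on the robot's side, so it goes in roughly along world +x. Next I measure the knob from both views.

```bash
cat > h.py <<'E'
import numpy as np, cv2
from cell import r, optics
np.set_printoptions(suppress=True,precision=4)
def ray(m,p):
    d=np.array([m['k1'],0,0,0.])
    u=cv2.undistortPoints(np.array([[p]],float),m['mtx'],d)[0,0]
    T=m['world_from_camera']; v=T[:3,:3]@np.array([u[0],-u[1],-1.]); return T[:3,3],v/np.linalg.norm(v)
def plane(m,p,z):
    o,v=ray(m,p); return o+v*(z-o[2])/v[2]
def tri(rs):
    A=np.zeros((3,3));b=np.zeros(3)
    for o,v in rs:
        P=np.eye(3)-np.outer(v,v);A+=P;b+=P@o
    x=np.linalg.solve(A,b); return x,[np.linalg.norm((np.eye(3)-np.outer(v,v))@(x-o)) for o,v in rs]
def orange(im,roi=None):
    h=cv2.cvtColor(im,cv2.COLOR_RGB2HSV); m=((h[...,0]<16)&(h[...,1]>130)&(h[...,2]>80)).astype(np.uint8)
    if roi: 
        k=np.zeros_like(m);x0,y0,x1,y1=roi;k[y0:y1,x0:x1]=1;m&=k
    return m
def cen(m):
    y,x=np.nonzero(m);return x.mean(),y.mean(),len(x)
E
python3 - <<'E'
from h import *
s=np.load('s.npy');t=np.load('t.npy');ms=optics.camera_model('scene');mt=optics.camera_model('top')
a=cen(orange(s,(310,220,360,270)));b=cen(orange(t,(270,165,310,200)));print(a,b)
print(tri([ray(ms,a[:2]),ray(mt,b[:2])]))
for n,p,z in[('drawerfront',(284,235),40),('tub',(244,178),63),('dish',(342,199),40),('cup',(329,239),45),('roller',(233,216),20)]:print(n,plane(mt,p,z))
c=cv2.resize(t[140:275,200:380],None,fx=4.4,fy=4.4,interpolation=2);c=cv2.convertScaleAbs(c,alpha=1.5)
cv2.imwrite('pics/tc.png',c[:,:,::-1])
E
```

```text
(np.float64(332.0243902439024), np.float64(246.4048780487805), 205) (np.float64(287.6666666666667), np.float64(182.76767676767676), 99)
(array([655.5278,  99.0159,  69.3552]), [np.float64(1.0911265431845225), np.float64(1.0911265431842962)])
drawerfront [486.2954 115.3676  40.    ]
tub [675.5305 241.9498  63.    ]
dish [601.7643 -78.7388  40.    ]
cup [470.4658 -33.0173  45.    ]
roller [553.1048 288.5483  20.    ]
```

View pics/tc.png

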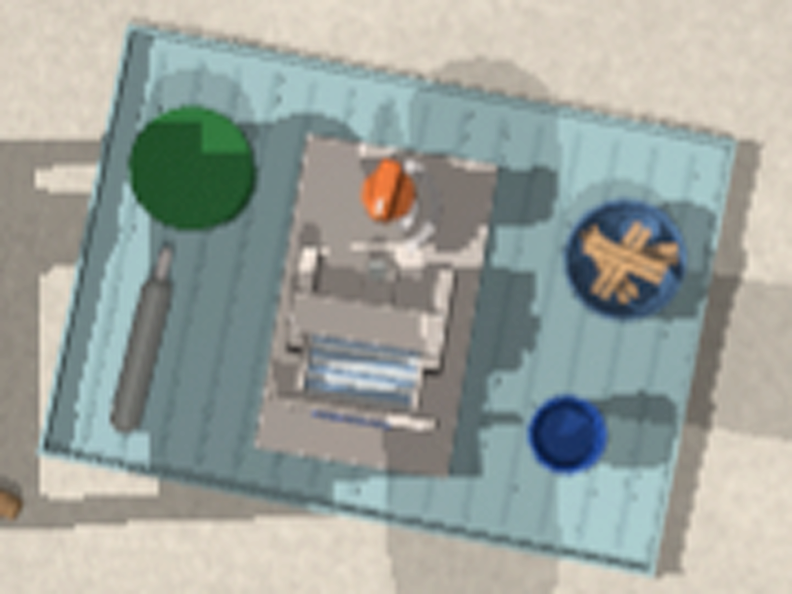

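The top crop shows the holder's base corners at crop pixels (308,135), (497,165), (448,475) and (257,445), so its yaw is about -9°. I bring the wrist camera over the holder, flipping the tool half a turn to leave joint 6 room for the clockwise turn.

Call:
jog_arm(xyz=[[0.417,0.669,0.049],[0.417,0.669,0.049],[0.417,0.669,0.049],[0.417,0.669,0.049],[0.417,0.669,0.049],[0.417,0.669,0.049],[0.417,0.669,0.049],[0.417,0.669,0.049],[0.417,0.669,0.049],[0.417,0.669,0.049],[0.417,0.669,0.049],[0.417,0.669,0.049],[0.417,0.669,0.049],[0.417,0.669,0.049],[0.417,0.669,0.049],[0.417,0.669,0.049],[0.417,0.669,0.049],[0.417,0.669,0.049],[0.417,0.669,0.049],[0.417,0.669,0.049]], delta_rot=[[0,0,7],[0,0,14],[0,0,21],[0,0,28],[0,0,35],[0,0,42],[0,0,49],[0,0,56],[0,0,63],[0,0,70],[0,0,77],[0,0,84],[0,0,91],[0,0,98],[0,0,105],[0,0,112],[0,0,119],[0,0,126],[0,0,133],[0,0,140]], fingers=[0.085,0.085,0.085,0.085,0.085,0.085,0.085,0.085,0.085,0.085,0.085,0.085,0.085,0.085,0.085,0.085,0.085,0.085,0.085,0.085])

```text
t: 1.77
tcp_pos: [551.9, 115.2, 279.3]
eef_rot: [[-0.899, 0.437, -0.0], [0.437, 0.899, 0.003], [0.001, 0.002, -1.0]]
contact_force: [-0.7, 0.5, 0.6]
width: 85.0
gripper_force: 0.0
```

Call:
jog_arm(xyz=[[0,0,0],[0,0,0],[0,0,0],[0,0,0],[0,0,0],[0,0,0]], delta_rot=[[0,0,7],[0,0,14],[0,0,17.5],[0,0,17.5],[0,0,17.5],[0,0,17.5]], fingers=[0,0,0,0,0,0])

```text
t: 2.27
tcp_pos: [550.0, 109.6, 280.0]
eef_rot: [[-0.987, 0.16, -0.001], [0.16, 0.987, 0.0], [0.001, -0.0, -1.0]]
contact_force: [0.5, -0.2, -0.1]
width: 11.6
gripper_force: 0.0
```

Run:
```python
from h import *
import pickle
s=r.read_state();print(s['joints'],s['tcp_pos'],s['eef_rot'],s['width'])
m=optics.camera_model('wrist');a=optics.read_camera('wrist')
pickle.dump((m,a),open('w1.pkl','wb'));print(m['world_from_camera'])
cv2.imwrite('pics/w1.png',cv2.convertScaleAbs(a[:,:,::-1],alpha=1.4))
```

```text
[-0.0188  0.0929  1.5726  0.      1.4766 -1.4288] [550.0309 109.5818 280.044 ] [[-0.9871  0.1601 -0.0005]
 [ 0.1601  0.9871  0.    ]
 [ 0.0005 -0.0001 -1.    ]] 11.612704997305107
[[  0.1588  -0.9484  -0.2744 479.7263]
 [  0.9873   0.1525   0.0442 120.9847]
 [ -0.      -0.278    0.9606 423.2504]
 [  0.       0.       0.       1.    ]]
```

View pics/w1.png

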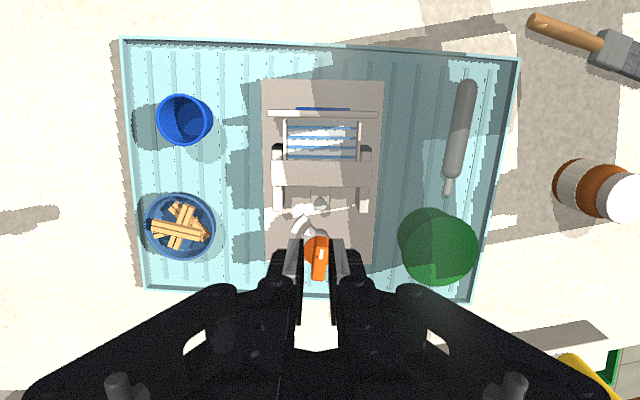

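The wrist view shows the base front corners at about (262,80) and (384,80), and the panel's top edge from (267,113) to (378,113). The knob at (318,258) is partly hidden by the fingers. I take a second place for triangulation.

Call:
jog_arm(xyz=[[-0.03,0.04,0],[-0.06,0.08,0],[-0.06,0.1,0],[-0.06,0.1,0],[-0.06,0.1,0],[-0.06,0.1,0]], delta_rot=[[0,0,0],[0,0,0],[0,0,0],[0,0,0],[0,0,0],[0,0,0]], fingers=[0,0,0,0,0,0])

```text
t: 2.82
tcp_pos: [490.4, 209.3, 280.3]
eef_rot: [[-0.987, 0.159, 0.0], [0.159, 0.987, -0.001], [-0.0, -0.0, -1.0]]
contact_force: [0.1, -0.1, 0.6]
width: 0.3
gripper_force: 0.0
```

Run:
```python
from h import *
import pickle
s=r.read_state();print(s['tcp_pos'])
m=optics.camera_model('wrist');a=optics.read_camera('wrist')
pickle.dump((m,a),open('w2.pkl','wb'))
m1,a1=pickle.load(open('w1.pkl','rb'))
A=cv2.resize(a1[60:280,240:400],None,fx=2.5,fy=2.5,interpolation=2)
def pr(m,p):
    T=np.linalg.inv(m['world_from_camera']);q=T[:3,:3]@p+T[:3,3];x,y=q[0]/-q[2],-q[1]/-q[2];k=1+m['k1']*(x*x+y*y);M=m['mtx'];return M[0,0]*x*k+M[0,2],M[1,1]*y*k+M[1,2]
c=pr(m,np.array([585,110,30.]));print(c)
x0=int(max(0,c[0]-80));y0=int(max(0,c[1]-110));print(x0,y0)
B=cv2.resize(a[y0:y0+220,x0:x0+160],None,fx=2.5,fy=2.5,interpolation=2)
cv2.imwrite('pics/w12.png',cv2.convertScaleAbs(np.hstack([A,B])[:,:,::-1],alpha=1.1))
```

```text
[490.3714 209.3111 280.3198]
(np.float64(252.84936385979904), np.float64(246.03555740870968))
172 136
```

View pics/w12.png

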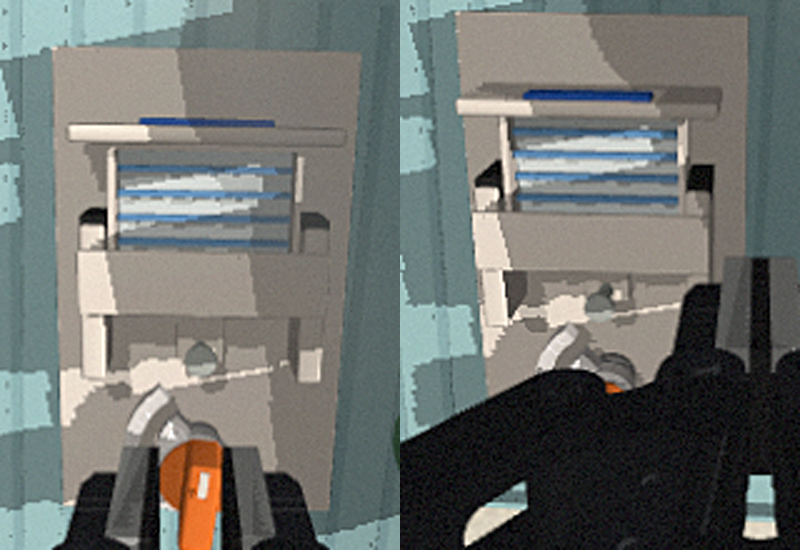

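In the pair, the base front corners are L(52,48),(360,53) and R(456,13),(747,15). The panel's rear top edge is L(68,140)–(346,144) and R(458,113)–(718,117), and the stud head is L(201,356), R(600,303).

Run:
```python
from h import *
import pickle
m1,a1=pickle.load(open('w1.pkl','rb'));m2,a2=pickle.load(open('w2.pkl','rb'))
L=lambda x,y:(240+x/2.5,60+y/2.5);R=lambda x,y:(172+(x-400)/2.5,136+y/2.5)
P={'b1':((52,48),(456,13)),'b2':((360,53),(747,15)),'panRear1':((68,140),(458,113)),'panRear2':((346,144),(718,117)),'pf1':((68,125),(458,98)),'pf2':((346,129),(718,101)),'stud':((201,356),(600,303)),'bridge1':((78,252),(472,212)),'bridge2':((328,255),(709,216))}
X={}
for n,(l,q) in P.items():
    x,e=tri([ray(m1,L(*l)),ray(m2,R(*q))]);X[n]=x;print(n,x,e[0])
for n,z in(('b1',10),('b2',10),('panRear1',54),('panRear2',54),('bridge1',55),('bridge2',55)):
    print(n,z,plane(m1,L(*P[n][0]),z),plane(m2,R(*P[n][1]),z))
print('back',plane(m1,L(62,505),10),plane(m1,L(330,509),10))
```

```text
b1 [439.7069  59.9998   8.1144] 0.19022283493539693
b2 [465.1811 207.1744   8.1045] 0.3480441255098771
panRear1 [483.4953  65.6604  51.4724] 0.21079866036255568
panRear2 [504.5334 187.4652  53.9599] 0.02385848897361033
pf1 [476.973   66.4627  48.7101] 0.08347628710943653
pf2 [497.9756 188.6358  50.5965] 0.28808642160901976
stud [595.8513 108.2687  40.2157] 0.242959800209186
bridge1 [533.2136  60.1687  52.2604] 0.30564494429472044
bridge2 [553.5245 174.2839  50.7093] 0.07623647317999216
b1 10 [439.7258  60.1757  10.    ] [439.7758  60.8375  10.    ]
b2 10 [465.544  206.9621  10.    ] [464.6745 207.061   10.    ]
panRear1 54 [483.291   65.9263  54.    ] [483.2398  66.8278  54.    ]
panRear2 54 [504.5102 187.4452  54.    ] [504.5452 187.4807  54.    ]
bridge1 55 [533.0812  60.7702  55.    ] [532.1131  61.2041  55.    ]
bridge2 55 [552.6083 173.6297  55.    ] [552.0562 174.8534  55.    ]
back [679.1202  16.1627  10.    ] [705.6463 165.1384  10.    ]
```

Found: holder yaw -10.0°, panel front centre (486,128), stud (596,108.5) and cam axis about (655.4,98). I go to 20 mm in front of the panel with shut fingers, tips tilted forward.

Call:
jog_arm(xyz=[[-0.0346,-0.076,0],[-0.0346,-0.076,-0.02],[-0.0346,-0.076,-0.06],[-0.0346,-0.076,-0.1],[-0.0346,-0.076,-0.14],[-0.0346,-0.076,-0.18],[-0.0346,-0.076,-0.22],[-0.0346,-0.076,-0.24],[-0.0346,-0.076,-0.252],[-0.0346,-0.076,-0.252],[-0.0346,-0.076,-0.252],[-0.0346,-0.076,-0.252]], delta_rot=[[-1,-6,-0.5],[-2.1,-11.8,-0.9],[-2.1,-11.8,-0.9],[-2.1,-11.8,-0.9],[-2.1,-11.8,-0.9],[-2.1,-11.8,-0.9],[-2.1,-11.8,-0.9],[-2.1,-11.8,-0.9],[-2.1,-11.8,-0.9],[-2.1,-11.8,-0.9],[-2.1,-11.8,-0.9],[-2.1,-11.8,-0.9]], fingers=[0,0,0,0,0,0,0,0,0,0,0,0])

```text
t: 3.87
tcp_pos: [457.1, 133.1, 29.6]
eef_rot: [[-0.963, 0.175, 0.206], [0.171, 0.985, -0.038], [-0.21, -0.002, -0.978]]
contact_force: [0.1, 0.9, 0.6]
width: 0.0
gripper_force: 0.0
```

Call:
jog_arm(xyz=[[0.003,-0.0005,0],[0.006,-0.001,0],[0.009,-0.0016,0],[0.011,-0.0019,0],[0.013,-0.0023,0],[0.0145,-0.0026,0],[0.016,-0.0028,0],[0.0175,-0.0031,0],[0.019,-0.0034,0],[0.0205,-0.0036,0],[0.022,-0.0039,0],[0.024,-0.0042,0],[0.026,-0.0046,0],[0.028,-0.0049,0],[0.03,-0.0053,0],[0.032,-0.0056,0],[0.034,-0.006,0],[0.036,-0.0063,0],[0.038,-0.0067,0],[0.04,-0.007,0]], delta_rot=[[0,0,0],[0,0,0],[0,0,0],[0,0,0],[0,0,0],[0,0,0],[0,0,0],[0,0,0],[0,0,0],[0,0,0],[0,0,0],[0,0,0],[0,0,0],[0,0,0],[0,0,0],[0,0,0],[0,0,0],[0,0,0],[0,0,0],[0,0,0]], fingers=[0,0,0,0,0,0,0,0,0,0,0,0,0,0,0,0,0,0,0,0])

```text
t: 5.53
tcp_pos: [495.7, 126.6, 28.2]
eef_rot: [[-0.963, 0.174, 0.204], [0.17, 0.985, -0.038], [-0.207, -0.002, -0.978]]
contact_force: [-0.5, 0.5, -0.9]
width: -0.0
gripper_force: 0.5
```

Call:
jog_arm(xyz=[[0.001,-0.0002,0],[0.002,-0.0004,0],[0.003,-0.0005,0],[0.004,-0.0007,0],[0.005,-0.0009,0],[0.005,-0.0009,0],[0.005,-0.0009,0]], delta_rot=[[0,0,0],[0,0,0],[0,0,0],[0,0,0],[0,0,0],[0,0,0],[0,0,0]], fingers=[0,0,0,0,0,0,0])

```text
t: 6.12
tcp_pos: [500.8, 125.7, 28.4]
eef_rot: [[-0.963, 0.174, 0.205], [0.17, 0.985, -0.038], [-0.208, -0.002, -0.978]]
contact_force: [-0.8, 0.2, 0.2]
width: 0.2
gripper_force: 0.2
```

Run:
```python
from h import *
for i in range(3):
    a=optics.read_camera('top') if i==0 else a
    s=r.read_state();print(s['t'],s['tcp_pos'],s['contact_force'],s['ft_torque'])
c=cv2.resize(a[160:250,240:330],None,fx=6,fy=6,interpolation=2)
cv2.imwrite('pics/t2.png',cv2.convertScaleAbs(c[:,:,::-1],alpha=1.3))
```

```text
6.1667 [500.8544 125.7458  28.4597] [-0.441  -0.674  -0.0532] [ 0.0815  0.1174 -0.0171]
6.1667 [500.8544 125.7458  28.4597] [-0.441  -0.674  -0.0532] [ 0.0815  0.1174 -0.0171]
6.1667 [500.8544 125.7458  28.4597] [-0.441  -0.674  -0.0532] [ 0.0815  0.1174 -0.0171]
```

View pics/t2.png

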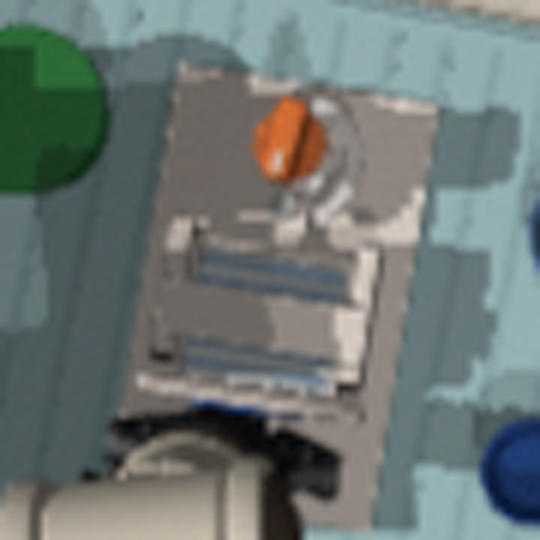

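The drawer has slid in and its panel is now close to the side wall ends. I keep going in small steps until the force shows the seal.

Call:
jog_arm(xyz=[[0.001,-0.0002,0],[0.002,-0.0004,0],[0.003,-0.0005,0],[0.003,-0.0005,0],[0.003,-0.0005,0]], delta_rot=[[0,0,0],[0,0,0],[0,0,0],[0,0,0],[0,0,0]], fingers=[0,0,0,0,0])

```text
t: 6.58
tcp_pos: [503.9, 125.2, 28.4]
eef_rot: [[-0.963, 0.174, 0.205], [0.17, 0.985, -0.038], [-0.208, -0.002, -0.978]]
contact_force: [-0.6, 0.2, 0.5]
width: -0.2
gripper_force: 0.1
```

Call:
jog_arm(xyz=[[0.0005,-0.0001,0],[0.001,-0.0002,0],[0.001,-0.0002,0],[0.001,-0.0002,0]], delta_rot=[[0,0,0],[0,0,0],[0,0,0],[0,0,0]], fingers=[0,0,0,0])

```text
t: 6.92
tcp_pos: [504.6, 125.0, 28.3]
eef_rot: [[-0.963, 0.174, 0.204], [0.17, 0.985, -0.038], [-0.208, -0.002, -0.978]]
contact_force: [-1.9, 0.6, 1.6]
width: 0.3
gripper_force: 0.5
```

Call:
jog_arm(xyz=[[0.0005,-0.0001,0],[0.001,-0.0002,0],[0.001,-0.0002,0],[0.001,-0.0002,0]], delta_rot=[[0,0,0],[0,0,0],[0,0,0],[0,0,0]], fingers=[0,0,0,0])

```text
t: 7.25
tcp_pos: [505.7, 124.8, 28.3]
eef_rot: [[-0.963, 0.174, 0.204], [0.17, 0.985, -0.038], [-0.208, -0.002, -0.978]]
contact_force: [-0.1, -0.1, 0.4]
width: -0.0
gripper_force: 0.4
```

Call:
jog_arm(xyz=[[0.0005,-0.0001,0],[0.0005,-0.0001,0],[0.0005,-0.0001,0]], delta_rot=[[0,0,0],[0,0,0],[0,0,0]], fingers=[0,0,0])

```text
t: 7.5
tcp_pos: [506.1, 124.7, 28.3]
eef_rot: [[-0.963, 0.174, 0.204], [0.17, 0.985, -0.038], [-0.208, -0.002, -0.978]]
contact_force: [-1.5, 0.5, -0.3]
width: 0.3
gripper_force: 0.5
```

Call:
jog_arm(xyz=[[0.0005,-0.0001,0],[0.001,-0.0002,0],[0.0015,-0.0003,0],[0.0015,-0.0003,0],[0.0015,-0.0003,0]], delta_rot=[[0,0,0],[0,0,0],[0,0,0],[0,0,0],[0,0,0]], fingers=[0,0,0,0,0])

```text
t: 7.92
tcp_pos: [507.7, 124.4, 28.3]
eef_rot: [[-0.963, 0.174, 0.204], [0.17, 0.985, -0.038], [-0.208, -0.002, -0.978]]
contact_force: [-0.6, 0.1, -0.2]
width: 0.1
gripper_force: 0.4
```

Call:
jog_arm(xyz=[[0.0005,-0.0001,0],[0.0005,-0.0001,0],[0.0005,-0.0001,0]], delta_rot=[[0,0,0],[0,0,0],[0,0,0]], fingers=[0,0,0])

```text
t: 8.17
tcp_pos: [508.1, 124.3, 28.3]
eef_rot: [[-0.963, 0.174, 0.204], [0.17, 0.985, -0.038], [-0.208, -0.002, -0.978]]
contact_force: [-1.3, 0.8, 0.5]
width: -0.1
gripper_force: 0.4
```

Call:
jog_arm(xyz=[[0.0005,-0.0001,0],[0.001,-0.0002,0],[0.0015,-0.0003,0],[0.0015,-0.0003,0],[0.0015,-0.0003,0]], delta_rot=[[0,0,0],[0,0,0],[0,0,0],[0,0,0],[0,0,0]], fingers=[0,0,0,0,0])

```text
t: 8.58
tcp_pos: [509.7, 124.0, 28.3]
eef_rot: [[-0.963, 0.174, 0.204], [0.17, 0.985, -0.038], [-0.208, -0.002, -0.978]]
contact_force: [-0.7, 0.2, 0.1]
width: -0.1
gripper_force: 0.4
```

Call:
jog_arm(xyz=[[0.0005,-0.0001,0],[0.0005,-0.0001,0],[0.0005,-0.0001,0]], delta_rot=[[0,0,0],[0,0,0],[0,0,0]], fingers=[0,0,0])

```text
t: 8.83
tcp_pos: [510.1, 124.0, 28.3]
eef_rot: [[-0.963, 0.174, 0.204], [0.17, 0.985, -0.038], [-0.208, -0.002, -0.978]]
contact_force: [-1.3, 0.8, 1.0]
width: 0.1
gripper_force: 0.6
```

Call:
jog_arm(xyz=[[0.0005,-0.0001,0],[0.001,-0.0002,0],[0.0015,-0.0003,0],[0.0015,-0.0003,0],[0.0015,-0.0003,0]], delta_rot=[[0,0,0],[0,0,0],[0,0,0],[0,0,0],[0,0,0]], fingers=[0,0,0,0,0])

```text
t: 9.25
tcp_pos: [510.7, 123.8, 28.0]
eef_rot: [[-0.964, 0.174, 0.202], [0.17, 0.985, -0.038], [-0.206, -0.002, -0.979]]
contact_force: [-6.0, 0.5, 4.0]
width: -0.0
gripper_force: 2.8
```

Run:
```python
from h import *
a=optics.read_camera('top');b=optics.read_camera('scene')
s=r.read_state();print(s['t'],s['tcp_pos'],s['contact_force'])
A=cv2.resize(a[160:250,240:330],None,fx=4.4,fy=4.4,interpolation=2)
B=cv2.resize(b[190:280,300:390],None,fx=4.4,fy=4.4,interpolation=2)
cv2.imwrite('pics/t3.png',cv2.convertScaleAbs(np.hstack([A,B])[:,:,::-1],alpha=1.4))
```

```text
9.35 [510.6286 123.8071  27.934 ] [-5.0002  0.8587  2.8939]
```

View pics/t3.png

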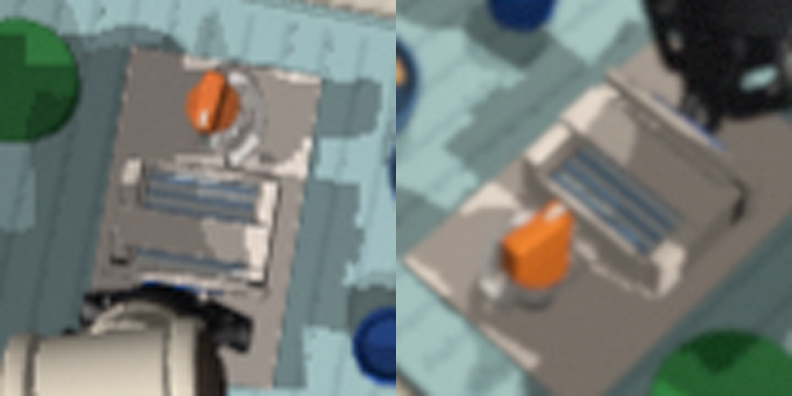

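The panel now sits at the wall ends and the force has risen to about 6 N, so it has reached the seal. I press a little more, toward roughly 12 N.

Call:
jog_arm(xyz=[[0.0004,-0.0001,0],[0.0008,-0.0001,0],[0.0012,-0.0002,0],[0.0012,-0.0002,0],[0.0012,-0.0002,0]], delta_rot=[[0,0,0],[0,0,0],[0,0,0],[0,0,0],[0,0,0]], fingers=[0,0,0,0,0])

```text
t: 9.77
tcp_pos: [511.0, 123.7, 27.6]
eef_rot: [[-0.964, 0.174, 0.2], [0.17, 0.985, -0.038], [-0.204, -0.002, -0.979]]
contact_force: [-7.7, 1.8, 6.1]
width: 0.0
gripper_force: 4.2
```

Call:
jog_arm(xyz=[[0.0004,-0.0001,0],[0.0008,-0.0001,0],[0.0008,-0.0001,0],[0.0008,-0.0001,0]], delta_rot=[[0,0,0],[0,0,0],[0,0,0],[0,0,0]], fingers=[0,0,0,0])

```text
t: 10.1
tcp_pos: [511.2, 123.7, 27.4]
eef_rot: [[-0.965, 0.174, 0.199], [0.17, 0.985, -0.038], [-0.202, -0.003, -0.979]]
contact_force: [-10.1, 1.3, 6.7]
width: -0.3
gripper_force: 5.1
```

Call:
jog_arm(xyz=[[0.0004,-0.0001,0],[0.0008,-0.0001,0],[0.0012,-0.0002,0],[0.0012,-0.0002,0],[0.0012,-0.0002,0],[0.0012,-0.0002,0]], delta_rot=[[0,0,0],[0,0,0],[0,0,0],[0,0,0],[0,0,0],[0,0,0]], fingers=[0,0,0,0,0,0])

```text
t: 10.6
tcp_pos: [511.6, 123.6, 27.1]
eef_rot: [[-0.965, 0.174, 0.197], [0.17, 0.985, -0.038], [-0.201, -0.003, -0.98]]
contact_force: [-12.8, 2.1, 9.6]
width: -0.1
gripper_force: 6.6
```

The seal is pressed with about 16 N, so the drawer is home. I back off, rise, open the fingers and hover above the knob to look.

Call:
jog_arm(xyz=[[-0.005,0.0009,0],[-0.015,0.0026,0],[-0.03,0.0053,0],[-0.03,0.0053,0.04],[-0.03,0.0053,0.08],[-0.03,0.0053,0.12],[-0.01,0.002,0.142],[0.02,-0.003,0.142],[0.06,-0.01,0.142],[0.1,-0.018,0.142],[0.14,-0.0254,0.142],[0.14,-0.0254,0.142],[0.14,-0.0254,0.142],[0.14,-0.0254,0.142],[0.14,-0.0254,0.142],[0.14,-0.0254,0.142]], delta_rot=[[0,0,0],[0,0,0],[0,0,0],[0,0,0],[0,0,0],[0.5,3,0],[1,6,0],[2.1,11.8,0],[2.1,11.8,0],[2.1,11.8,0],[2.1,11.8,0],[2.1,11.8,0],[2.1,11.8,0],[2.1,11.8,0],[2.1,11.8,0],[2.1,11.8,0]], fingers=[0,0,0,0,0,0.085,0.085,0.085,0.085,0.085,0.085,0.085,0.085,0.085,0.085,0.085])

```text
t: 11.93
tcp_pos: [654.0, 98.3, 171.3]
eef_rot: [[-0.985, 0.173, 0.001], [0.173, 0.985, -0.002], [-0.001, -0.002, -1.0]]
contact_force: [-0.1, 0.4, -0.9]
width: 85.0
gripper_force: 0.0
```

Run:
```python
from h import *
import pickle
s=r.read_state();print(s['t'],s['tcp_pos'],s['eef_rot'],s['contact_force'],s['ft_torque'],s['joints'])
m=optics.camera_model('wrist');a=optics.read_camera('wrist');pickle.dump((m,a),open('w3.pkl','wb'))
print(m['world_from_camera'])
mk=orange(a);c=cen(mk);print(c)
for z in(70,86):print(plane(m,c[:2],z))
cv2.imwrite('pics/w3.png',cv2.convertScaleAbs(a[:,:,::-1],alpha=1.1))
```

```text
11.9333 [653.9712  98.2803 171.3323] [[-0.9849  0.1729  0.0008]
 [ 0.1729  0.9849 -0.0017]
 [-0.0011 -0.0015 -1.    ]] [-0.1177  0.3525 -0.9376] [-0.0152  0.0533  0.0185] [-0.0324  0.4233  1.394  -0.0017  1.3234 -1.4289]
[[  0.1717  -0.946   -0.2751 583.6246]
 [  0.9852   0.1644   0.0493 110.8229]
 [ -0.0014  -0.2795   0.9601 314.4295]
 [  0.       0.       0.       1.    ]]
(np.float64(310.2134030418251), np.float64(196.46768060836501), 2104)
[651.6917  94.2159  70.    ]
[647.2361  95.303   86.    ]
```

View pics/w3.png

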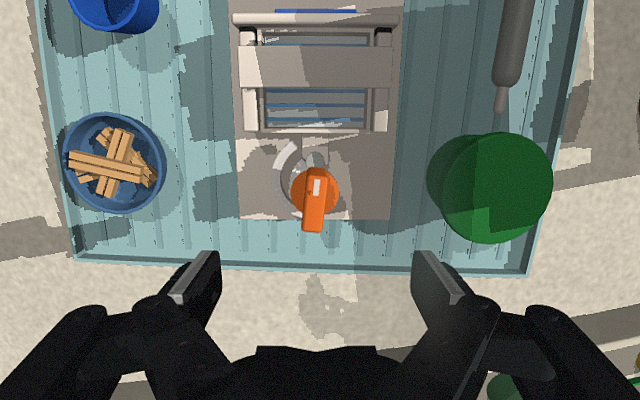

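The knob shows between the open fingers. Its bar's top face runs from about (316,170) to (312,231), and the disc is near (315,190). I now measure the top face.

Run:
```python
from h import *
import pickle
m,a=pickle.load(open('w3.pkl','rb'))
mk=orange(a,(270,150,360,250))
h=cv2.cvtColor(a,cv2.COLOR_RGB2HSV)
v=h[...,2][mk>0];print(np.percentile(v,[5,20,40,60,80,95]))
c=a[155:245,270:360];cv2.imwrite('pics/kz.png',cv2.resize(c,None,fx=6.5,fy=6.5,interpolation=0)[:,:,::-1])
```

```text
[121. 138. 170. 200. 208. 216.]
```

View pics/kz.png

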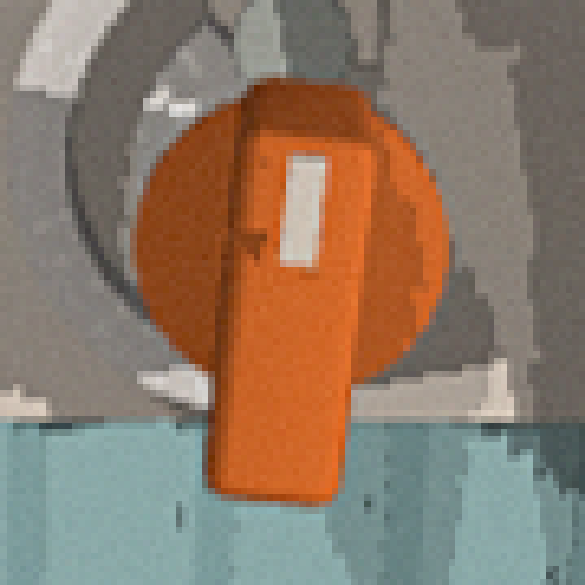

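The bar's top face has corners at crop (246,130), (374,138), (338,505) and (210,495). The disc's centre is at about (291,240).

Run:
```python
from h import *
import pickle
m,a=pickle.load(open('w3.pkl','rb'))
f=lambda x,y:(270.5+x/6.5,155.5+y/6.5)
q=[plane(m,f(*p),90) for p in[(243,130),(374,138),(340,503),(209,496)]]
c=np.mean(q,0);d=(q[0]+q[1]-q[2]-q[3])/2;w=(q[0]+q[3]-q[1]-q[2])/2
print(q,c,'len',np.linalg.norm(d),'wid',np.linalg.norm(w),'angle',np.degrees(np.arctan2(-d[1],-d[0])))
ms=optics.camera_model('scene');mt=optics.camera_model('top')
print('disc',plane(m,f(291,240),54))
```

```text
[array([630.6947,  96.6682,  90.    ]), array([634.0067, 110.5337,  90.    ]), array([675.4352,  99.8304,  90.    ]), array([672.0276,  85.2276,  90.    ])] [653.0411  98.065   90.    ] len 42.83628270240507 wid 14.625237614677786 angle -14.979378981785796
disc [653.4264  97.8836  54.    ]
```

Knob centre (653,98), bar turned 5° clockwise. I align, descend and grip.

Call:
jog_arm(xyz=[[-0.001,-0.0002,-0.02],[-0.001,-0.0002,-0.05],[-0.001,-0.0002,-0.08],[-0.001,-0.0002,-0.1],[-0.001,-0.0002,-0.111],[-0.001,-0.0002,-0.111],[-0.001,-0.0002,-0.111]], delta_rot=[[0,0,-5],[0,0,-5],[0,0,-5],[0,0,-5],[0,0,-5],[0,0,-5],[0,0,-5]], fingers=[0.085,0.085,0.085,0.085,0.085,0.085,0.05])

```text
t: 12.57
tcp_pos: [653.9, 97.7, 60.2]
eef_rot: [[-0.966, 0.259, 0.0], [0.259, 0.966, -0.002], [-0.001, -0.001, -1.0]]
contact_force: [0.9, 0.1, 0.7]
width: 74.9
gripper_force: 0.0
```

Call:
jog_arm(xyz=[[0,0,0],[0,0,0],[0,0,0],[0,0,0],[0,0,0],[0,0,0],[0,0,0],[0,0,0],[0,0,0]], delta_rot=[[0,0,0],[0,0,0],[0,0,0],[0,0,0],[0,0,0],[0,0,0],[0,0,0],[0,0,0],[0,0,0]], fingers=[0.03,0.025,0.022,0.018,0.014,0.01,0.01,0.01,0.01])

```text
t: 13.32
tcp_pos: [654.2, 96.9, 60.4]
eef_rot: [[-0.966, 0.259, 0.0], [0.259, 0.966, -0.003], [-0.001, -0.003, -1.0]]
contact_force: [-3.6, -2.7, 5.0]
width: 15.3
gripper_force: 59.5
```

```bash
cat > st.py <<'E'
from h import *
s=r.read_state();print(s['t'],s['tcp_pos'],'yaw',np.degrees(np.arctan2(s['eef_rot'][1,0],s['eef_rot'][0,0])),'F',s['contact_force'],'M',s['ft_torque'],'q',s['joints'][5],'w',s['width'],s['gripper_force'],'eff',s['effort'][5])
E
python3 st.py
```

```text
13.3167 [654.1879  96.8608  60.4199] yaw 165.00254752228454 F [-3.5804 -2.6591  5.0175] M [-0.3682  0.4394  0.0181] q -1.3418786584404487 w 15.335395975194352 59.46269989013672 eff 0.02975720912218094
```

Call:
jog_arm(xyz=[[0,0,0],[0,0,0],[0,0,0],[0,0,0],[0,0,0],[0,0,0],[0,0,0],[0,0,0],[0,0,0],[0,0,0],[0,0,0],[0,0,0],[0,0,0],[0,0,0],[0,0,0]], delta_rot=[[0,0,-3],[0,0,-6],[0,0,-9],[0,0,-12],[0,0,-15],[0,0,-18],[0,0,-21],[0,0,-24],[0,0,-27],[0,0,-30],[0,0,-33],[0,0,-36],[0,0,-39],[0,0,-42],[0,0,-45]], fingers=[0.01,0.01,0.01,0.01,0.01,0.01,0.01,0.01,0.01,0.01,0.01,0.01,0.01,0.01,0.01])

```text
t: 14.57
tcp_pos: [653.9, 96.5, 60.4]
eef_rot: [[-0.498, 0.867, -0.002], [0.867, 0.498, -0.002], [-0.001, -0.003, -1.0]]
contact_force: [-3.6, -5.0, 7.3]
width: 15.2
gripper_force: 59.4
```

```bash
python3 st.py
```

```text
14.5667 [653.9249  96.5351  60.4043] yaw 119.86773079900597 F [-3.5508 -4.9559  7.2777] M [-0.5869  0.6068  0.0539] q -0.5547463888140554 w 15.18430424201186 59.41069543361664 eff -0.5412451922893524
```

Call:
jog_arm(xyz=[[0,0,0],[0,0,0],[0,0,0],[0,0,0]], delta_rot=[[0,0,-1],[0,0,-2],[0,0,-3],[0,0,-4]], fingers=[0.01,0.01,0.01,0.01])

```text
t: 14.9
tcp_pos: [653.9, 96.5, 60.4]
eef_rot: [[-0.438, 0.899, -0.002], [0.899, 0.438, -0.002], [-0.001, -0.003, -1.0]]
contact_force: [-4.4, -4.6, 7.3]
width: 15.3
gripper_force: 59.5
```

```bash
python3 st.py
```

```text
14.9 [653.8775  96.5019  60.4184] yaw 115.96466829626259 F [-4.3638 -4.6498  7.2789] M [-0.6225  0.6003  0.057 ] q -0.4867106558218852 w 15.315763603691963 59.45176362991333 eff -0.12476802337914705
```

Call:
jog_arm(xyz=[[0,0,0],[0,0,0],[0,0,0],[0,0,0],[0,0,0]], delta_rot=[[0,0,-1],[0,0,-2],[0,0,-3],[0,0,-4],[0,0,-5]], fingers=[0.01,0.01,0.01,0.01,0.01])

```text
t: 15.32
tcp_pos: [653.8, 96.5, 60.4]
eef_rot: [[-0.358, 0.934, -0.002], [0.934, 0.358, -0.002], [-0.002, -0.003, -1.0]]
contact_force: [-4.9, -4.2, 6.5]
width: 15.2
gripper_force: 59.5
```

```bash
python3 st.py
```

```text
15.3167 [653.8335  96.4733  60.4093] yaw 110.96435806915913 F [-4.917  -4.1997  6.509 ] M [-0.6458  0.5958  0.1114] q -0.39956949320146173 w 15.15172615432546 59.45631802082062 eff -0.12490205001085997
```

Call:
jog_arm(xyz=[[0,0,0],[0,0,0],[0,0,0],[0,0,0],[0,0,0]], delta_rot=[[0,0,-1],[0,0,-2],[0,0,-3],[0,0,-4],[0,0,-5]], fingers=[0.01,0.01,0.01,0.01,0.01])

```text
t: 15.73
tcp_pos: [653.8, 96.5, 60.4]
eef_rot: [[-0.275, 0.961, -0.002], [0.961, 0.275, -0.002], [-0.002, -0.003, -1.0]]
contact_force: [-5.6, -4.3, 7.4]
width: 15.2
gripper_force: 59.5
```

```bash
python3 st.py
```

```text
15.7333 [653.7934  96.4744  60.4133] yaw 105.96498496183433 F [-5.5984 -4.321   7.4041] M [-0.6217  0.621   0.1076] q -0.31242471858545134 w 15.223762426277842 59.475059509277344 eff -0.1249475497752428
```

Call:
jog_arm(xyz=[[0,0,0],[0,0,0],[0,0,0],[0,0,0],[0,0,0],[0,0,0]], delta_rot=[[0,0,-1],[0,0,-2],[0,0,-3],[0,0,-4],[0,0,-5],[0,0,-6]], fingers=[0.01,0.01,0.01,0.01,0.01,0.01])

```text
t: 16.23
tcp_pos: [653.7, 96.5, 60.4]
eef_rot: [[-0.173, 0.985, -0.002], [0.985, 0.173, -0.002], [-0.002, -0.003, -1.0]]
contact_force: [-4.7, -4.7, 6.7]
width: 15.1
gripper_force: 59.5
```

```bash
python3 st.py
```

```text
16.2333 [653.73    96.4784  60.3949] yaw 99.96720249843526 F [-4.6986 -4.7367  6.723 ] M [-0.639   0.68    0.0965] q -0.20784721716674096 w 15.143129621313284 59.50123965740204 eff -0.12497208081185818
```

Call:
jog_arm(xyz=[[0,0,0],[0,0,0],[0,0,0],[0,0,0],[0,0,0],[0,0,0]], delta_rot=[[0,0,-1],[0,0,-2],[0,0,-3],[0,0,-4],[0,0,-5],[0,0,-6]], fingers=[0.01,0.01,0.01,0.01,0.01,0.01])

```text
t: 16.73
tcp_pos: [653.6, 96.5, 60.4]
eef_rot: [[-0.069, 0.998, -0.002], [0.998, 0.069, -0.002], [-0.002, -0.003, -1.0]]
contact_force: [-5.9, -4.2, 7.2]
width: 15.1
gripper_force: 59.5
```

```bash
python3 st.py
```

```text
16.7333 [653.6475  96.5016  60.3885] yaw 93.9683657009361 F [-5.9074 -4.2278  7.1753] M [-0.615   0.7139  0.0805] q -0.1032872398658718 w 15.14976071085404 59.530529379844666 eff -0.125071182847023
```

Call:
jog_arm(xyz=[[0,0,0],[0,0,0],[0,0,0],[0,0,0],[0,0,0],[0,0,0]], delta_rot=[[0,0,-1],[0,0,-2],[0,0,-3],[0,0,-4],[0,0,-5],[0,0,-6]], fingers=[0.01,0.01,0.01,0.01,0.01,0.01])

```text
t: 17.23
tcp_pos: [653.6, 96.5, 60.4]
eef_rot: [[0.035, 0.999, -0.003], [0.999, -0.035, -0.002], [-0.002, -0.002, -1.0]]
contact_force: [-5.7, -3.8, 6.7]
width: 15.0
gripper_force: 59.6
```

```bash
python3 st.py
```

```text
17.2333 [653.6167  96.4578  60.3936] yaw 87.96803671938838 F [-5.738  -3.8305  6.6707] M [-0.689   0.7755  0.1196] q 0.00123983131167529 w 15.015744670229855 59.562392234802246 eff -0.12519980315119028
```

Call:
jog_arm(xyz=[[0,0,0],[0,0,0],[0,0,0],[0,0,0]], delta_rot=[[0,0,-1],[0,0,-2],[0,0,-3],[0,0,-4]], fingers=[0.01,0.01,0.01,0.01])

```text
t: 17.57
tcp_pos: [653.6, 96.5, 60.4]
eef_rot: [[0.105, 0.994, -0.003], [0.994, -0.105, -0.002], [-0.002, -0.002, -1.0]]
contact_force: [-5.7, -5.1, 8.0]
width: 15.2
gripper_force: 59.6
```

```bash
python3 st.py
```

```text
17.5667 [653.5742  96.4594  60.4123] yaw 83.96655877712077 F [-5.6715 -5.1395  8.0457] M [-0.6165  0.7151  0.0747] q 0.07096309276159493 w 15.170042045684474 59.58516061306 eff -0.12531036045402288
```

Call:
jog_arm(xyz=[[0,0,0],[0,0,0],[0,0,0],[0,0,0]], delta_rot=[[0,0,-1],[0,0,-2],[0,0,-3],[0,0,-4]], fingers=[0.01,0.01,0.01,0.01])

```text
t: 17.9
tcp_pos: [653.5, 96.5, 60.4]
eef_rot: [[0.174, 0.985, -0.003], [0.985, -0.174, -0.002], [-0.002, -0.002, -1.0]]
contact_force: [-6.8, -5.5, 7.9]
width: 15.3
gripper_force: 59.6
```

```bash
python3 st.py
```

```text
17.9 [653.5047  96.476   60.3564] yaw 79.96843313674319 F [-6.7957 -5.5127  7.9259] M [-0.609   0.797   0.0964] q 0.1406595739195814 w 15.288876271524305 59.609577655792236 eff -0.12543551623821259
```

Call:
jog_arm(xyz=[[0,0,0],[0,0,0],[0,0,0],[0,0,0]], delta_rot=[[0,0,-1],[0,0,-2],[0,0,-3],[0,0,-4]], fingers=[0.01,0.01,0.01,0.01])

```text
t: 18.23
tcp_pos: [653.5, 96.5, 60.4]
eef_rot: [[0.242, 0.97, -0.003], [0.97, -0.242, -0.001], [-0.002, -0.002, -1.0]]
contact_force: [-6.6, -4.3, 8.2]
width: 15.3
gripper_force: 59.6
```

```bash
python3 st.py
```

```text
18.2333 [653.4777  96.468   60.4026] yaw 75.97197060762116 F [-6.6319 -4.2627  8.1853] M [-0.6566  0.8437  0.1319] q 0.21034440029396143 w 15.287299789497984 59.63542342185974 eff -0.1256094267591834
```

Call:
jog_arm(xyz=[[0,0,0],[0,0,0],[0,0,0]], delta_rot=[[0,0,-1],[0,0,-2],[0,0,-3]], fingers=[0.01,0.01,0.01])

```text
t: 18.48
tcp_pos: [653.5, 96.5, 60.4]
eef_rot: [[0.293, 0.956, -0.003], [0.956, -0.293, -0.001], [-0.002, -0.002, -1.0]]
contact_force: [-5.8, -5.5, 8.6]
width: 15.0
gripper_force: 59.7
```

```bash
python3 st.py
```

```text
18.4833 [653.4878  96.4953  60.4336] yaw 72.97232188534701 F [-5.7639 -5.4791  8.559 ] M [-0.6878  0.8271  0.1092] q 0.26261065759383295 w 15.044915400934725 59.654620885849 eff -0.12567417696118355
```

Call:
jog_arm(xyz=[[0,0,0],[0,0,0],[0,0,0]], delta_rot=[[0,0,-1],[0,0,-2],[0,0,-3]], fingers=[0.01,0.01,0.01])

```text
t: 18.73
tcp_pos: [653.4, 96.5, 60.4]
eef_rot: [[0.342, 0.94, -0.003], [0.94, -0.342, -0.001], [-0.002, -0.002, -1.0]]
contact_force: [-6.5, -3.8, 7.4]
width: 15.1
gripper_force: 59.7
```

```bash
python3 st.py
```

```text
18.7333 [653.4306  96.5039  60.3879] yaw 69.97134234587023 F [-6.4833 -3.7881  7.386 ] M [-0.6586  0.8605  0.093 ] q 0.3149299459076842 w 15.086265827885475 59.67395782470703 eff -0.1258441898971796
```

Still loose (about 0.1). Cam is about 1.75 rad.

Call:
jog_arm(xyz=[[0,0,0],[0,0,0],[0,0,0],[0,0,0]], delta_rot=[[0,0,-1],[0,0,-2],[0,0,-3],[0,0,-4]], fingers=[0.01,0.01,0.01,0.01])

```text
t: 19.07
tcp_pos: [653.4, 96.5, 60.4]
eef_rot: [[0.407, 0.913, -0.003], [0.913, -0.407, -0.001], [-0.002, -0.002, -1.0]]
contact_force: [-6.1, -4.7, 8.8]
width: 15.0
gripper_force: 59.7
```

```bash
python3 st.py
```

```text
19.0667 [653.4032  96.5437  60.3885] yaw 65.97038392085587 F [-6.0634 -4.6836  8.8004] M [-0.6706  0.8625  0.1477] q 0.3846699292287241 w 14.983150421658086 59.70159351825714 eff -0.12599056586623192
```

Call:
jog_arm(xyz=[[0,0,0],[0,0,0],[0,0,0],[0,0,0]], delta_rot=[[0,0,-1],[0,0,-2],[0,0,-3],[0,0,-4]], fingers=[0.01,0.01,0.01,0.01])

```text
t: 19.4
tcp_pos: [653.4, 96.5, 60.4]
eef_rot: [[0.47, 0.883, -0.003], [0.883, -0.47, -0.001], [-0.002, -0.002, -1.0]]
contact_force: [-5.9, -4.6, 9.2]
width: 15.2
gripper_force: 59.7
```

```bash
python3 st.py
```

```text
19.4 [653.3663  96.5231  60.3755] yaw 61.97045920514309 F [-5.9079 -4.5602  9.1969] M [-0.6449  0.8434  0.1083] q 0.45436205827467036 w 15.177425458039924 59.72647547721863 eff -0.12617341708391905
```

Call:
jog_arm(xyz=[[0,0,0],[0,0,0],[0,0,0],[0,0,0]], delta_rot=[[0,0,-1],[0,0,-2],[0,0,-3],[0,0,-4]], fingers=[0.01,0.01,0.01,0.01])

```text
t: 19.73
tcp_pos: [653.3, 96.6, 60.4]
eef_rot: [[0.53, 0.848, -0.003], [0.848, -0.53, -0.001], [-0.002, -0.002, -1.0]]
contact_force: [-6.2, -4.7, 8.0]
width: 15.2
gripper_force: 59.7
```

```bash
python3 st.py
```

```text
19.7333 [653.3479  96.5609  60.4029] yaw 57.97290622678386 F [-6.1915 -4.656   7.96  ] M [-0.6288  0.8635  0.0909] q 0.5240702372032345 w 15.198268734467383 59.71785485744476 eff -0.12646115384995937
```

Call:
jog_arm(xyz=[[0,0,0],[0,0,0],[0,0,0],[0,0,0]], delta_rot=[[0,0,-1],[0,0,-2],[0,0,-3],[0,0,-4]], fingers=[0.01,0.01,0.01,0.01])

```text
t: 20.07
tcp_pos: [653.3, 96.6, 60.4]
eef_rot: [[0.588, 0.809, -0.003], [0.809, -0.588, -0.001], [-0.002, -0.002, -1.0]]
contact_force: [-6.2, -3.1, 8.4]
width: 14.8
gripper_force: 59.8
```

```bash
python3 st.py
```

```text
20.0667 [653.2863  96.5968  60.3787] yaw 53.97395080179475 F [-6.2423 -3.1401  8.3612] M [-0.6377  0.8626  0.053 ] q 0.5938130793658367 w 14.78203972594793 59.75069582462311 eff -0.1101411203853786
```

Call:
jog_arm(xyz=[[0,0,0],[0,0,0],[0,0,0]], delta_rot=[[0,0,-1],[0,0,-2],[0,0,-3]], fingers=[0.01,0.01,0.01])

```text
t: 20.32
tcp_pos: [653.2, 96.6, 60.4]
eef_rot: [[0.63, 0.777, -0.003], [0.777, -0.63, -0.001], [-0.003, -0.002, -1.0]]
contact_force: [-5.6, -3.5, 8.8]
width: 15.1
gripper_force: 59.8
```

```bash
python3 st.py
```

```text
20.3167 [653.2469  96.5773  60.3839] yaw 50.98507191398958 F [-5.6004 -3.4787  8.8275] M [-0.672   0.9274  0.1624] q 0.645933652246811 w 15.079697253222324 59.759339690208435 eff -0.06518871523439884
```

Call:
jog_arm(xyz=[[0,0,0],[0,0,0],[0,0,0]], delta_rot=[[0,0,-1],[0,0,-2],[0,0,-3]], fingers=[0.01,0.01,0.01])

```text
t: 20.57
tcp_pos: [653.2, 96.6, 60.4]
eef_rot: [[0.669, 0.743, -0.003], [0.743, -0.669, -0.001], [-0.003, -0.002, -1.0]]
contact_force: [-7.0, -3.7, 8.4]
width: 15.3
gripper_force: 59.8
```

```bash
python3 st.py
```

```text
20.5667 [653.2216  96.6026  60.381 ] yaw 47.99229938305751 F [-6.963  -3.7472  8.3906] M [-0.5921  1.0351  0.1624] q 0.6981855398666973 w 15.308005371483803 59.764827489852905 eff -0.017509456956759095
```

The bite shows at a yaw of about 54.8° (cam about 2.0 rad), where effort and moment start rising. The target is about 17° past that, a yaw of about 38°.

Call:
jog_arm(xyz=[[0,0,0],[0,0,0],[0,0,0]], delta_rot=[[0,0,-1],[0,0,-2],[0,0,-3]], fingers=[0.01,0.01,0.01])

```text
t: 20.82
tcp_pos: [653.2, 96.6, 60.4]
eef_rot: [[0.707, 0.707, -0.003], [0.707, -0.707, -0.001], [-0.003, -0.002, -1.0]]
contact_force: [-6.9, -3.7, 7.7]
width: 15.0
gripper_force: 59.8
```

```bash
python3 st.py
```

```text
20.8167 [653.1879  96.6025  60.3934] yaw 44.99266678191362 F [-6.8792 -3.7062  7.7136] M [-0.6284  1.0452  0.2545] q 0.7504602393162123 w 14.973322315936791 59.77834224700928 eff 0.013310131325852126
```

Call:
jog_arm(xyz=[[0,0,0],[0,0,0],[0,0,0]], delta_rot=[[0,0,-1],[0,0,-2],[0,0,-3]], fingers=[0.01,0.01,0.01])

```text
t: 21.07
tcp_pos: [653.1, 96.6, 60.4]
eef_rot: [[0.743, 0.669, -0.003], [0.669, -0.743, -0.001], [-0.003, -0.002, -1.0]]
contact_force: [-6.8, -4.4, 8.4]
width: 15.6
gripper_force: 59.8
```

```bash
python3 st.py
```

```text
21.0667 [653.1216  96.6376  60.3707] yaw 42.005061274480155 F [-6.8293 -4.3757  8.4014] M [-0.6096  1.0296  0.2897] q 0.8026211587510164 w 15.600534112484677 59.78562533855438 eff 0.06225693505257368
```

Call:
jog_arm(xyz=[[0,0,0],[0,0,0],[0,0,0],[0,0,0],[0,0,0]], delta_rot=[[0,0,-1],[0,0,-2],[0,0,-3],[0,0,-4],[0,0,-4.3]], fingers=[0.01,0.01,0.01,0.01,0.01])

```text
t: 21.48
tcp_pos: [653.1, 96.7, 60.4]
eef_rot: [[0.791, 0.612, -0.003], [0.612, -0.791, -0.001], [-0.003, -0.001, -1.0]]
contact_force: [-7.4, -4.5, 9.1]
width: 15.0
gripper_force: 59.9
```

```bash
python3 st.py
```

```text
21.4833 [653.1146  96.6603  60.4013] yaw 37.71228156640695 F [-7.4367 -4.4553  9.1142] M [-0.6084  1.045   0.3044] q 0.8774853088778709 w 15.02378099166416 59.88707363605499 eff 0.3383568115532398
```

It is 0.3 rad past the bite at about 0.3 N m, which is snug. I release and rise.

Call:
jog_arm(xyz=[[0,0,0],[0,0,0],[0,0,0],[0,0,0],[0,0,0],[0,0,0],[0,0,0.02],[0,0,0.05],[0,0,0.09],[0,0,0.13],[0,0,0.15],[0,0,0.15],[0,0,0.15],[0,0,0.15]], delta_rot=[[0,0,0],[0,0,0],[0,0,0],[0,0,0],[0,0,0],[0,0,0],[0,0,0],[0,0,0],[0,0,0],[0,0,0],[0,0,0],[0,0,0],[0,0,0],[0,0,0]], fingers=[0.016,0.02,0.025,0.035,0.045,0.05,0.05,0.05,0.05,0.05,0.05,0.05,0.05,0.05])

```text
t: 22.65
tcp_pos: [653.1, 97.6, 207.9]
eef_rot: [[0.791, 0.612, -0.003], [0.612, -0.791, 0.001], [-0.002, -0.003, -1.0]]
contact_force: [-0.4, 0.1, 0.0]
width: 50.0
gripper_force: 0.0
```

Run:
```python
from h import *
a=optics.read_camera('wrist');b=optics.read_camera('scene')
s=r.read_state();print(s['t'],s['tcp_pos'],s['contact_force'],s['ft_torque'])
B=cv2.resize(b[190:280,300:390],None,fx=4,fy=4,interpolation=2)
A=cv2.resize(a,(576,360),interpolation=3)[:,60:500]
cv2.imwrite('pics/fin.png',cv2.convertScaleAbs(np.hstack([A,B])[:,:,::-1],alpha=1.2))
```

```text
22.75 [652.5772  97.6176 206.8179] [-0.0617 -0.4539 -0.6445] [-0.0009  0.0194  0.0037]
```

View pics/fin.png

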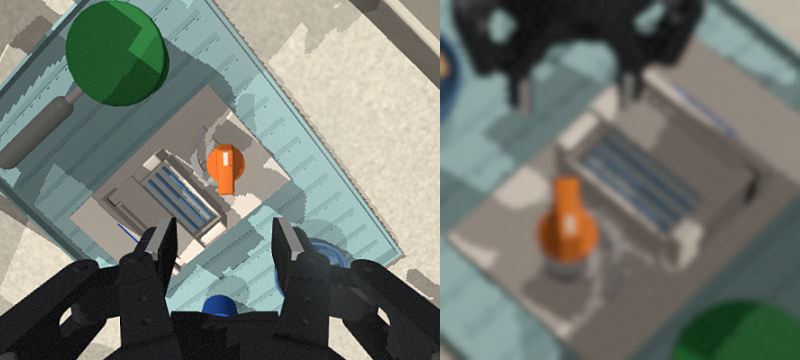

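The picture shows the bar still turned as it was left, aligned with the tool at about (225,165). The drawer is shut and the gripper is clear.

```bash
python3 -c "
from cell import r
print(r.sign_off())"
```

```text
the job is handed in; nothing more can be done
None
```

The drawer was pushed home with about 16 N at most. The knob was then turned to about 2.3 rad, 0.3 rad past where it began to bite (about 0.3 N m), and released, and the job is handed in. The verdict was not shown.

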